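Release the index lock and draw out the sample drawer

ROBOT

A 6-joint arm with a two-finger parallel gripper is mounted at the origin on a cart in front of the work surface, level with it; the furniture and walls round the work are solid. World frame = base frame: x ahead of the robot, y to its left, z up, the work surface at z = 0. Lengths are in m, angles in rad, forces in N, time in s.
With the tool pointing down it reaches from about 0.375 to 0.975 m from the base axis. Payload 3.8 kg.
Tool frame: the origin (TCP) lies at the very end of the fingers, on their centre line; the grasp point (between the pads) lies 19 mm behind it; z points along the fingers, y is the line along which they close (so a half turn about z gives the same grasp; the last joint's range is limited). The gripper opens to 88 mm and grips with 3 to 60 N. Pads are 18 mm wide; open, the fingers measure 123 mm over their backs; the gripper's body (75 mm by 187 mm) begins 45 mm behind the grasp point.
Start: joints at [-1.193, 0.264, 1.604, -0, 1.274, -0.037], TCP at [0.272, -0.618, 0.239] pointing down, gripper open.
Joint ranges: [-2.63, 2.63], [-0.94, 2.18], [0.31, 2.57], [-1.31, 4.45], [0, 2.66], [-2.55, 2.55]. Speed limits (rad/s): [2.57, 2.57, 3.14, 3.14, 3.14, 3.14].

INTERFACE

Orientations are given as a unit quaternion [x, y, z, w].
In Python, from rig import state, viewer, workorder gives the robot as it stands. The module is installed in compiled form; this text tells all that it offers.
- The arm moves only by the tool drive_tool, never from a script. Its argument "increments" is a list of rows, each a list of 2 entries, a list of its own where there are three numbers: the shift along the tool's x, y, z in m, then the turn, a rotation vector about the tool's x, y, z in degrees. In form: [[[dx, dy, dz], [ax, ay, az]], ...]. A call has 1 to 20 rows; each row shifts and turns the commanded pose from where the row before left it, along the tool's axes as they then stand; what a row does not reach is not made up. A row lasts 1/12 s, in which the tool goes at most 41.7 mm and 7.16 degrees, less where a joint would pass 70% of its speed; a pose out of reach is approached as far as the arm can. A call with a gripper value outside its range is refused whole. "hand" is the closure, from -1 (fully open) to 1 (shut), set as the call begins (left out, the last holds). The fingers move at their own pace and stop on an object; "newtons" is the grip in N (left out, the last holds). Time passes only in rows, so rows that do not move let the fingers close. It gives the time, the measured TCP pose, the force, the opening and the grip force at its end, in the units of the state.
- state(): the state, without advancing time (a new reading comes with each control period).
- viewer.read_camera(name): name is "scene" or "side" or "wrist"; returns the picture (384x512x3 uint8, red, green, blue); there is no depth.
- viewer.get_calibration(name): a dict with "K" (3x3 intrinsics, pixels), "camera_from_world" (4x4, takes a point from world to camera coordinates). Camera axes: x right, y down, z forward; pixel columns grow to the right and rows downward; lengths in m; the calibration is good to about 2 mm. A picture is of the moment at which its call begins: read the wrist's pose just before it. get_calibration takes no time and is no camera call; for the wrist camera it gives the pose at the moment of the call.
- workorder.finish_job(): hands the job in; it is judged then, once.
Trained networks look in the newest picture that a camera, given by its name, has taken for a name from the list of things; names that differ only in an ending like _2 or _b are one class to them, and where a whole thing is asked for, a point or a joint stands for the part that bears it (a point fixed in the world has none). Each returns a list of dicts, best first, with "confidence" (0 to 1); they miss things now and then, are a little off and sometimes report something else, mostly with a low value. They report only what shows in the picture. A call takes as long as a camera call.
- viewer.boxes_of(camera, label): "bbox" ([left, top, right, bottom] in pixels, round what is visible of it).
- viewer.outline_of(camera, label): "mask" (384x512 bool, what is visible of it) and "bbox" ([left, top, right, bottom] in pixels, round what is visible of it).
The state is a dict: "time_s": time; "joints": joint angles; "qd": joint speeds; "joint_torque": joint torques, N m; "position": TCP position; "tcp_rot": TCP orientation; "force": force on the tool from outside, world axes, zero at the start; "ft_torque": the same for the moment, N m; "finger_gap": finger opening in m; "gripper_force": force on a finger pad.
Only numpy, scipy, OpenCV 4.12 (cv2) and the standard library are available. Lean on these libraries where they do the work, as an engineer would, in place of code of your own. Each camera call takes 0.05 s, during which the arm holds its last target. There are 200 camera calls.

TASK

First clear the way: lift the navy-blue cover-slip pack from in front of the sample case and stand it upright on top of the flat white kit box that lies by itself between the case and the microscope. Then pull the orange spring lock on the case's sloping panel straight out, swing it over to its other notch (the green mark, on the robot's right) and let it spring back in. Then draw the drawer gently out to its stop and let go, leaving the vials in it standing and the bottles and the roll beside the case where they are.

Things in the scene. Friction and masses are not known exactly. Their poses are not given: they have to be found in the camera images.
- case: Blue sample case fixed to the table, 190 deep (x) x 170 wide (y) x 110 high. Origin: centre of its underside; -x is its front (towards the robot), +y its left as the robot sees it. The front of its top slopes at 25 degrees, 90 long, from 72 high at the front (x = -95) to 110 high at x = -13; the lock sits mid-slope, the drawer in the front face below.
- pull_grip (a point): Middle of the orange lock wing, where to pinch it, 46 out from the slope. Wing: 14 thick, 36 long, from 28 to 56 out. Axes turn with it: z = lock axis, out from the slope (25 degrees from vertical, leaning to the case's front); x along the wing, up the slope while locked; y across its thickness. Tool along -z, closing on y. Below: 24 mm hub, and a 9 wide crosspiece 26 to 31 out, 32 long in +x.
- latch_hook (a point): Foot of the hook on the lock's steel arm, 63 from the axis (-x of pull_grip), 2 out from the slope's plane. The arm (12 wide, 17 to 22 out) turns with the wing. While locked the hook stands before the drawer's steel keeper, a lug 30 wide atop the drawer's front, and keeps it shut.
- pull (a joint): How far the orange wing is pulled out along its axis, m: 0 seated, 0.012 at the stop. A spring draws it back in (4 N seated, 7 N at the stop). It must be out 0.008 or more for its index pin to pass from notch to notch; let go between notches, it stays out, resting on the land between them.
- latch (a joint): Turn of the lock (wing, arm and hook), rad: 0 locked, arm down the slope to the red mark; 1.05 free, arm to the green mark on the case's -y side (robot's right). Grows counter-clockwise seen facing the slope: right-hand about pull_grip's z. Stops at -0.02 and 1.08; the pin drops into the far notch from 0.9 on. Friction 0.03 N m.
- drawer (a joint): How far the drawer is out, m: 0 shut, 0.100 at its stop. It slides along the case's -x; it takes about 2 N plus 6 N per m/s and stays where it is left. It cannot be drawn while the lock is in the locked notch.
- drawer_tab (a point): Grip point in the black pull tab on the middle of the drawer's white front, 42 above the table. The tab is an upright fin 12 thick (case's y), 34 tall (25 to 59 above the table), standing out 42 from the front; this point is 22 out from the front. Axes as the case's; moves with the drawer.
- slip_pack: Navy-blue box of cover slips, loose, 0.11 kg, 52 (x) x 78 (y) x 75 (z). Origin: centre of its underside. Stands on the table in the drawer's way at any yaw within 0.8 rad of the case's.
- kit_box: Flat white test-kit box with red trim, bare on top, between case and microscope (not the one behind the case that carries a foil pack), fixed to the table, 92 (x) x 152 (y) x 34 high. Origin: centre of its underside. Its top (34 above the table) is where the pack goes.
- dropper_bottle: Small blue and white dropper bottle with black tip, 27 diameter, 86 tall, loose, beside the drawer's path. Origin: centre of its underside. Leave alone.
- gauze_roll: White gauze roll standing on end, 56 diameter, 108 tall, loose, beside the drawer's path. Origin: centre of its underside. Leave alone.
- alcohol_bottle: Tall alcohol bottle with a thin spout, 58 x 68 x 235, loose, beside the case's +y side. Origin: centre of its underside. Leave alone.
- vial_1: Small white vial, 20 diameter, 42 tall, standing loose in a cell of the drawer (hidden at first). Origin: centre of its underside.
- vial_2: Second such vial in another cell of the drawer.

How it is judged:
On the way, in this order (a step that is already met when the one before it is completed fails the run):
1. the cover-slip pack stands upright on the kit box, let go (x of slip_pack in the frame of kit_box between -0.04 and 0.04 m and y of slip_pack in the frame of kit_box between -0.07 and 0.07 m and height (world z) of slip_pack between 0.029 and 0.04 m and angle between slip_pack's own z axis and vertical below 0.1 rad and contact force between the fingers and slip_pack below 0.5 N), for 0.3 s.
2. the wing is pulled out of the locked notch (value of joint pull above 0.007 m and value of joint latch below 0.3 rad), for 0.05 s.
3. the lock is turned to the far notch and has sprung back in (value of joint latch above 0.85 rad and value of joint pull below 0.003 m), for 0.2 s.
4. the drawer is out to its stop (value of joint drawer above 0.095 m), for 0.2 s.
At the end, for the whole second after the job is handed in: Pack at rest, upright (0.1 rad) on the kit box, centre within 40 mm across and 70 mm along; lock past 0.85 rad, wing within 3 mm of seated; drawer 95 mm or more out; vials upright (0.3 rad); dropper bottle, gauze roll and alcohol bottle within 20 mm of their start, upright (0.2 rad) (all of step 3 and x of slip_pack in the frame of kit_box between -0.04 and 0.04 m and y of slip_pack in the frame of kit_box between -0.07 and 0.07 m and height (world z) of slip_pack between 0.029 and 0.04 m and angle between slip_pack's own z axis and vertical below 0.1 rad and value of joint drawer above 0.095 m and angle between each of vial_1, vial_2's own z axis and vertical below 0.3 rad and linear speed of slip_pack below 0.02 m/s and distance of each of dropper_bottle, gauze_roll, alcohol_bottle from where it was at the start of the episode below 0.02 m and angle between each of dropper_bottle, gauze_roll, alcohol_bottle's own z axis and vertical below 0.2 rad); the robot touches nothing.
It fails at once if the lock is forced across between the notches without being pulled out (value of joint latch between 0.3 and 0.7 rad and value of joint pull below 0.004 m).
It fails at once if the drawer is jerked out faster than 0.4 m/s (velocity of joint drawer above 0.4 m/s).
It fails at once if a vial in the drawer falls over (angle between any of vial_1, vial_2's own z axis and vertical above 0.7 rad).
It fails at once if the cover-slip pack is tipped over (angle between slip_pack's own z axis and vertical above 0.9 rad).
It fails at once if a bystander is pushed more than 30 mm or knocked over (distance of any of dropper_bottle, gauze_roll, alcohol_bottle from where it was at the start of the episode above 0.03 m or angle between any of dropper_bottle, gauze_roll, alcohol_bottle's own z axis and vertical above 0.5 rad).
It also fails if it takes over 61 s, if anything falls off the work surface, if the arm or the gripper's body presses on something with over 40 N, if the wrist force passes 120 N, or if a joint passes its speed limit or range.

## Working session

There is one attempt and no reset: what is moved stays moved. The work goes in short steps, Python scripts to look and compute and a tool call to move; the robot and the scene stay as the last step left them, time stands still between calls to the robot, and variables do not carry over. Pictures are saved under pics/ and viewed, at most 10 in all, crops included, and the job is handed in when it is done.

Besides the shell and the picture viewer there is one more tool, called after "Request:" as name([rows], argument=value, ...), one row to a line, values as JSON. drive_tool: Moves the arm, as the interface text tells. Its arguments: {"type":"object","properties":{"increments":{"type":"array"},"hand":{"type":"number"},"newtons":{"type":"number"}},"required":["increments"]}

```bash
mkdir -p pics
python3 - <<'E'
from rig import state, viewer
import cv2, numpy as np
s=state(); print(s)
ims=[]
for c in ['scene','side']:
    im=viewer.read_camera(c); cv2.imwrite(f'pics/{c}0.png',cv2.cvtColor(im,cv2.COLOR_RGB2BGR))
    k=viewer.get_calibration(c); print(c,np.round(k['K'],1).tolist(),np.round(k['camera_from_world'],4).tolist())
    for l in ['case','pull_grip','latch_hook','drawer_tab','slip_pack','kit_box','dropper_bottle','gauze_roll','alcohol_bottle']:
        print(l,[(np.round(b['bbox']).tolist(),round(b['confidence'],2)) for b in viewer.boxes_of(c,l)][:3])
E
```

```text
{'time_s': 0.0, 'joints': array([-1.19293492e+00,  2.64751387e-01,  1.60538181e+00,  2.17188208e-05,
        1.27368694e+00, -3.69037912e-02]), 'qd': array([ 0.00281414, -0.00215991, -0.00080294,  0.00179609,  0.00092504,
       -0.00085762]), 'joint_torque': array([ 3.45495773e-04, -5.02110708e+01, -3.56875634e+01,  7.25503173e-02,
        2.92481499e-02, -1.50047567e-04]), 'position': array([ 0.27174716, -0.61710264,  0.23738497]), 'tcp_rot': array([ 9.78573237e-01,  2.05896040e-01, -1.78721051e-04, -1.09935555e-03]), 'force': array([-0.96227781, -0.59134365,  0.23592058]), 'ft_torque': array([-0.02908558, -0.02935058,  0.0516977 ]), 'gripper_force': 0.0, 'finger_gap': 0.08807794496342475}
scene [[426.5, 0.0, 261.8], [0.0, 426.5, 197.9], [0.0, 0.0, 1.0]] [[-0.7467, -0.6652, -0.0066, 0.6], [-0.3817, 0.4365, -0.8147, 0.1846], [0.5448, -0.6058, -0.5799, 0.9709], [0.0, 0.0, 0.0, 1.0]]
case [([168.0, 195.0, 271.0, 285.0], 0.85)]
pull_grip [([225.0, 198.0, 256.0, 214.0], 0.71)]
latch_hook [([229.0, 196.0, 269.0, 220.0], 0.92)]
drawer_tab [([250.0, 213.0, 276.0, 243.0], 0.57)]
slip_pack [
[... 225 characters left out ...]
.0, 308.0], 0.78)]
side [[398.0, 0.0, 247.5], [0.0, 398.0, 187.0], [0.0, 0.0, 1.0]] [[0.9098, -0.415, 0.0014, -0.4103], [-0.2696, -0.5936, -0.7583, 0.4047], [0.3155, 0.6895, -0.6519, 0.5601], [0.0, 0.0, 0.0, 1.0]]
case [([194.0, 134.0, 270.0, 224.0], 0.66), ([283.0, 236.0, 358.0, 314.0], 0.29)]
pull_grip [([227.0, 160.0, 237.0, 182.0], 0.55)]
latch_hook [([229.0, 160.0, 235.0, 201.0], 0.82)]
drawer_tab [([199.0, 189.0, 268.0, 221.0], 0.96)]
slip_pack [([203.0, 226.0, 252.0, 259.0], 0.94)]
kit_box [([285.0, 236.0, 357.0, 314.0], 0.79)]
dropper_bottle []
gauze_roll [([280.0, 185.0, 306.0, 238.0], 0.75)]
alcohol_bottle [([159.0, 118.0, 192.0, 190.0], 0.58), ([199.0, 191.0, 266.0, 227.0], 0.19)]
```

Run:
```python
import cv2
a=cv2.imread('pics/scene0.png')[150:320,150:350]
b=cv2.imread('pics/side0.png')[110:330,140:380]
cv2.imwrite('pics/scene0c.png',cv2.resize(a,None,fx=4,fy=3.5*0+4*0.88 if 0 else 3.5,interpolation=cv2.INTER_CUBIC)[:600,:800])
cv2.imwrite('pics/side0c.png',cv2.resize(b,None,fx=2.7,fy=2.7,interpolation=cv2.INTER_CUBIC)[:600,:800])
```

```text
(no output)
```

View pics/scene0c.png

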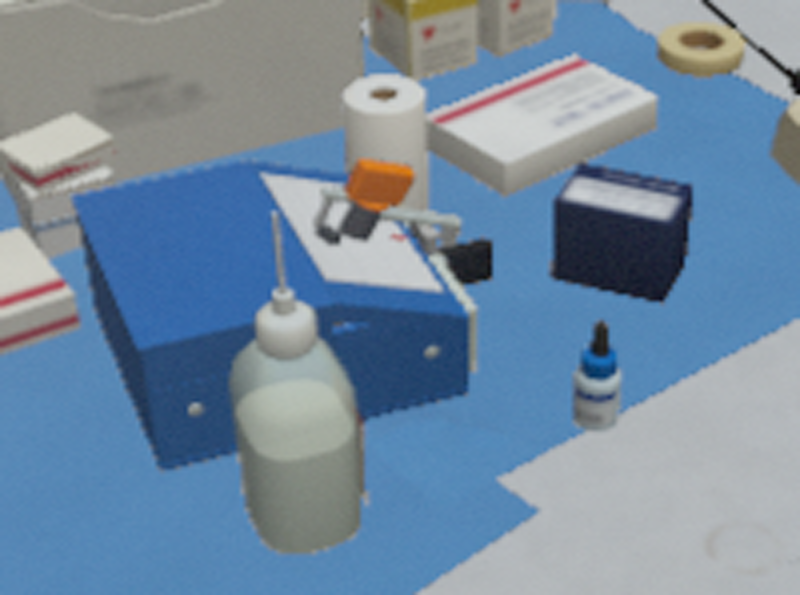

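View pics/side0c.png

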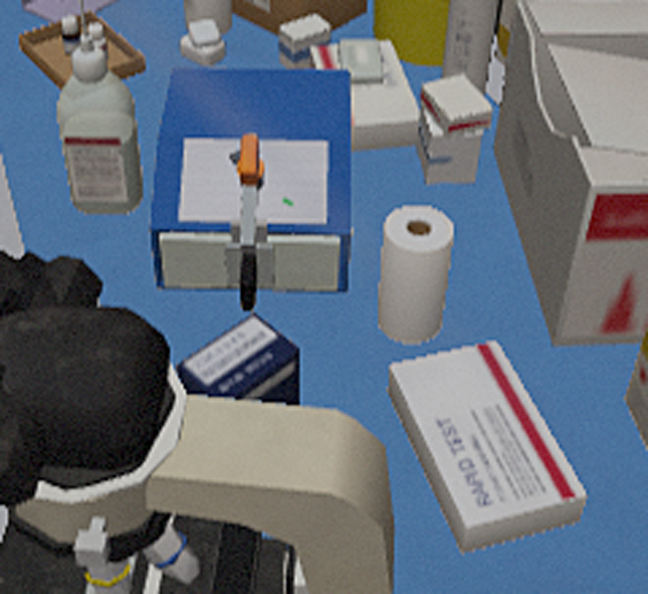

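The case faces toward the side camera, with its front centred near side px (231,205). The navy pack stands in front of it near side px (228,244), the bare kit box is near (320,275), the gauze roll near (293,215), and the dropper bottle near scene px (299,262). I'll fit the box poses from corners in both views.

```bash
cat > h.py <<'E'
import numpy as np, cv2
from scipy.optimize import least_squares
from scipy.spatial.transform import Rotation as R
from rig import viewer
CAL={}
def cal(c):
    if c=='wrist': return viewer.get_calibration(c)
    if c not in CAL: CAL[c]=viewer.get_calibration(c)
    return CAL[c]
def proj(c,P,k=None):
    k=k or cal(c); P=np.atleast_2d(P); T=np.array(k['camera_from_world'])
    q=(P@T[:3,:3].T+T[:3,3])@np.array(k['K']).T
    return q[:,:2]/q[:,2:]
def onplane(c,uv,z,k=None):
    k=k or cal(c); T=np.array(k['camera_from_world']); C=-T[:3,:3].T@T[:3,3]
    d=T[:3,:3].T@np.linalg.inv(k['K'])@np.array([*uv,1]); return C+d*(z-C[2])/d[2]
def W(p,L): # p=x,y,yaw
    L=np.atleast_2d(L); c,s=np.cos(p[2]),np.sin(p[2])
    return np.c_[p[0]+c*L[:,0]-s*L[:,1],p[1]+s*L[:,0]+c*L[:,1],L[:,2]]
def fit(obs,p0):  # obs: list (cam,uv,local)
    f=lambda p: np.concatenate([(proj(c,W(p,l))-uv).ravel() for c,uv,l in obs])
    r=least_squares(f,p0,loss='soft_l1',f_scale=1.5); return r.x,f(r.x).reshape(-1,2)
E
python3 - <<'E'
from h import *
S=lambda x,y:(150+x/4,150+y/3.5)
D=lambda x,y:(140+x/2.7,110+y/2.7)
case=[('scene',S(165,467),(.095,.085,0)),('scene',S(470,390),(-.095,.085,0)),('scene',S(145,348),(.095,.085,.11)),('scene',S(468,318),(-.095,.085,.072)),('scene',S(75,200),(.095,-.085,.11)),
('side',D(162,285),(-.095,.085,0)),('side',D(350,290),(-.095,-.085,0)),('side',D(155,230),(-.095,.085,.072)),('side',D(350,235),(-.095,-.085,.072)),('side',D(172,70),(.095,.085,.11)),('side',D(350,72),(.095,-.085,.11))]
print('case',*fit(case,[.6,0,1.1]))
for sg in [0]:
  kit=[('scene',S(428,122),(.046,.076,.034)),('scene',S(580,58),(.046,-.076,.034)),('scene',S(657,98),(-.046,-.076,.034)),('scene',S(508,160),(-.046,.076,.034)),('scene',S(508,190),(-.046,.076,0)),('scene',S(655,125),(-.046,-.076,0)),
  ('side',D(390,360),(-.046,.076,.034)),('side',D(497,343),(.046,.076,.034)),('side',D(585,490),(.046,-.076,.034)),('side',D(465,525),(-.046,-.076,.034)),('side',D(465,550),(-.046,-.076,0))]
  for a in kit: print(a[0],onplane(a[0],a[1],a[2][2]).round(3))
print('pack')
for c,uv in [('scene',S(590,165)),('scene',S(692,185)),('scene',S(668,222)),('scene',S(558,205)),('side',D(175,375)),('side',D(255,315)),('side',D(300,350))]: print(c,onplane(c,uv,.075).round(3))
for c,uv in [('scene',S(555,275)),('scene',S(665,298)),('scene',S(597,427))]: print(c,onplane(c,uv,0).round(3))
print('gauze',onplane('side',D(412,340),0).round(3),'gauze top',onplane('side',D(418,228),.108).round(3))
E
```

```text
case [0.59602622 0.39163391 1.12337137] [[-0.3946817   0.683483  ]
 [ 0.47943181 -0.3648809 ]
 [-0.75729404 -1.63405084]
 [ 1.03747223 -2.58359425]
 [-0.91951254 -3.11329245]
 [-1.85707173  1.82492046]
 [-0.03363079  1.0339202 ]
 [-1.79047179 -0.35109408]
 [ 1.16815249 -1.14574403]
 [-0.557562   -1.58290314]
 [-0.09988103 -1.53035184]]
scene [0.685 0.153 0.034]
scene [0.665 0.001 0.034]
scene [0.582 0.015 0.034]
scene [0.607 0.157 0.034]
scene [0.61  0.152 0.   ]
scene [0.588 0.007 0.   ]
side [0.61  0.161 0.034]
side [0.696 0.141 0.034]
side [ 0.677 -0.001  0.034]
side [0.586 0.01  0.034]
side [0.59 0.01 0.  ]
pack
scene [0.525 0.172 0.075]
scene [0.461 0.149 0.075]
scene [0.446 0.195 0.075]
scene [0.51  0.224 0.075]
side [0.442 0.182 0.075]
side [0.518 0.213 0.075]
side [0.535 0.166 0.075]
scene [0.517 0.215 0.   ]
scene [0.447 0.189 0.   ]
scene [0.4   0.322 0.   ]
gauze [0.654 0.198 0.   ] gauze top [0.661 0.217 0.108]
```

View pics/scene0.png

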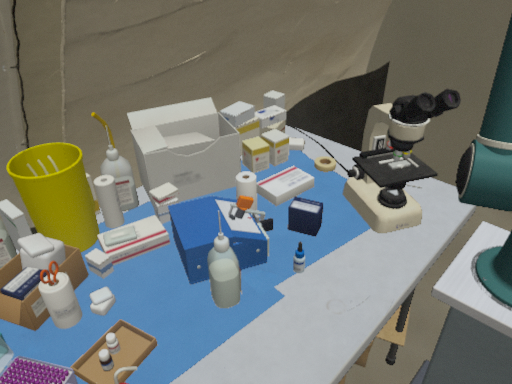

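View pics/side0.png

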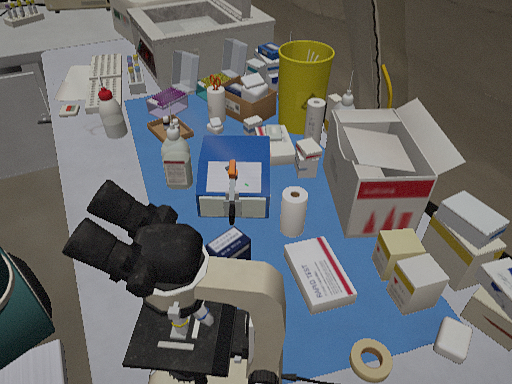

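The microscope (scene px ~(390,170)) stands between the arm's start pose and the pack. I need its position and the bystanders' too.

Run:
```python
from h import *
for uv in [(347,190),(380,228),(420,215),(378,180)]: print('mic base',onplane('scene',uv,0).round(3))
def tri(a,b):
    A=[]
    for c,uv in (('scene',a),('side',b)):
        k=cal(c);P=np.array(k['K'])@np.array(k['camera_from_world'])[:3]
        A+=[uv[0]*P[2]-P[0],uv[1]*P[2]-P[1]]
    v=np.linalg.svd(np.array(A))[2][-1]; return (v[:3]/v[3]).round(3)
print('eyepiece',tri((452,98),(72,240)),tri((433,98),(97,193)),'head',tri((410,128),(180,265)))
print('stage',tri((432,170),(125,365)),tri((360,160),(250,308)))
p=np.array([.596,.392,1.123])
def loc(q): d=np.array(q[:2])-p[:2];c,s=np.cos(p[2]),np.sin(p[2]);return np.round([c*d[0]+s*d[1],-s*d[0]+c*d[1]],3)
for n,a,b,h in [('gauze',(246,175),(294,190),.108),('dropper',(299,271),None,0),('alc',(225,298),(178,184),0)]:
    for c,uv in (('scene',a),('side',b)):
        if uv: q=onplane(c,uv,h); print(n,c,q.round(3),loc(q))
L=lambda x,y,z:W(p,(x,y,z))
for n,l in dict(wing=(-.0735,0,.133),hub=(-.054,0,.091),tab=(-.117,0,.042)).items(): print(n,L(*l).round(3),proj('scene',L(*l)).round(),proj('side',L(*l)).round())
```

```text
mic base [ 0.5  -0.04  0.  ]
mic base [0.338 0.055 0.   ]
mic base [ 0.284 -0.067  0.   ]
mic base [ 0.458 -0.148  0.   ]
eyepiece [0.258 0.007 0.366] [0.286 0.055 0.376] head [ 0.348 -0.     0.272]
stage [ 0.268 -0.033  0.165] [ 0.454 -0.007  0.134]
gauze scene [0.664 0.219 0.108] [-0.126 -0.136]
gauze side [0.666 0.23  0.108] [-0.115 -0.133]
dropper scene [0.402 0.32  0.   ] [-0.149  0.144]
alc scene [0.473 0.492 0.   ] [0.037 0.154]
alc side [0.471 0.481 0.   ] [0.026 0.151]
wing [[0.564 0.326 0.133]] [[245. 199.]] [[233. 168.]]
hub [[0.573 0.343 0.091]] [[238. 215.]] [[234. 177.]]
tab [[0.545 0.287 0.042]] [[263. 225.]] [[233. 212.]]
```

Request:
drive_tool([
  [[0,0,-0.03],[0,0,0]],
  [[0,0,-0.04],[0,0,0]],
  [[0,0,-0.04],[0,0,0]],
  [[0,0,-0.04],[0,0,0]],
  [[0,0,-0.04],[0,0,0]],
  [[0.015,-0.01,-0.03],[0,0,0]],
  [[0.036,-0.023,0],[0,0,0]],
  [[0.036,-0.023,0],[0,0,0]],
  [[0.036,-0.023,0],[0,0,0]],
  [[0.036,-0.023,0],[0,0,0]],
  [[0.036,-0.023,0],[0,0,0]],
  [[0.036,-0.023,0],[0,0,0]],
  [[0.036,-0.023,0],[0,0,0]],
  [[0.036,-0.023,0],[0,0,0]],
  [[0.036,-0.023,0],[0,0,0]],
  [[0.036,-0.023,0],[0,0,0]],
  [[0.036,-0.023,0],[0,0,0]],
  [[0.036,-0.023,0],[0,0,0]],
  [[0.036,-0.023,0],[0,0,0]],
  [[0.036,-0.023,0],[0,0,0]],
], hand=-1, newtons=20)

```text
time_s: 2.67
position: [0.6058, -0.115, 0.459]
tcp_rot: [0.979, 0.206, 0.0, 0.0]
force: [0.4, -0.7, 0.1]
finger_gap: 0.088
gripper_force: 0.0
```

Request:
drive_tool([
  [[0,-0.033,0],[0,0,0]],
  [[0,-0.033,0],[0,0,0]],
  [[0,-0.033,0],[0,0,0]],
  [[0,-0.033,0],[0,0,0]],
  [[0,-0.033,0],[0,0,0]],
  [[0,-0.033,0],[0,0,0]],
  [[0,-0.033,0.01],[0,0,0]],
  [[0,-0.033,0.02],[0,0,0]],
  [[0,-0.033,0.025],[0,0,0]],
  [[0,-0.033,0.025],[0,0,0]],
  [[0,0,0.03],[0,0,0]],
  [[0,0,0.03],[0,0,0]],
  [[0,0,0.02],[0,0,0]],
  [[0,0,0],[0,0,0]],
  [[0,0,0],[0,0,0]],
])

```text
time_s: 3.92
position: [0.4713, 0.1848, 0.2979]
tcp_rot: [0.979, 0.206, -0.001, 0.0]
force: [-0.1, 0.4, -0.2]
finger_gap: 0.088
gripper_force: 0.0
```

```bash
cat > wl.py <<'E'
import sys
from h import *
from rig import state
def shot(name):
    s=state(); k=viewer.get_calibration('wrist'); im=viewer.read_camera('wrist')
    cv2.imwrite(f'pics/{name}.png',cv2.cvtColor(im,cv2.COLOR_RGB2BGR)); return s,k,im
E
python3 - <<'E'
from wl import *
import pickle
s,k,im=shot('w1'); pickle.dump(k,open('w1.pkl','wb'))
T=np.array(k['camera_from_world']); print('cam',-T[:3,:3].T@T[:3,3],T[2,:3],k['K'])
print(s['position'],s['joints'].round(2))
for l in ['slip_pack','case','drawer_tab','dropper_bottle','gauze_roll','pull_grip']:
    for b in viewer.boxes_of('wrist',l)[:2]: print(l,np.round(b['bbox']),round(b['confidence'],2))
E
```

```text
cam [0.53560402 0.21305705 0.44414318] [-0.25261499 -0.11037497 -0.96125076] [[306.00069932   0.         256.18484939]
 [  0.         306.00069932 193.61298749]
 [  0.           0.           1.        ]]
[0.4712711  0.18483293 0.29786489] [ 0.32 -0.09  1.88  0.    1.36  1.48]
slip_pack [239. 116. 290. 185.] 0.88
case [268.   0. 321.  34.] 0.43
drawer_tab [140.  12. 242. 106.] 0.68
dropper_bottle [133. 151. 168. 177.] 0.57
gauze_roll [270.   0. 322.  33.] 0.81
gauze_roll [125.   3. 205.  80.] 0.4
pull_grip [128.   0. 170.  46.] 0.95
pull_grip [139.  13. 242. 108.] 0.37
```

View pics/w1.png

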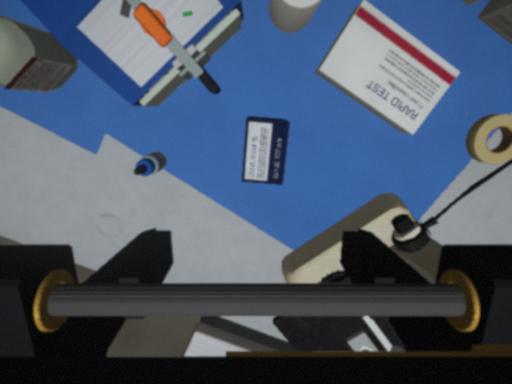

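The wrist picture shows the pack's top with corners at about (248,117), (289,122), (284,184), (242,182). The kit box is upper right, the case with orange wing and black tab upper left, and the dropper bottle at (150,164).

Run:
```python
from wl import *
import pickle
k=pickle.load(open('w1.pkl','rb'))
c=[onplane('wrist',u,.075,k) for u in [(248,117),(289,122),(284,184),(242,182)]]
c=np.array(c); print('pack',c.round(3),c.mean(0).round(4)); print('sizes',np.linalg.norm(np.diff(c,axis=0),axis=1))
l=(c[0]+c[1]-c[2]-c[3]);n=(c[1]+c[2]-c[0]-c[3]);print('long ang',np.arctan2(l[1],l[0]),'short',np.arctan2(n[1],n[0]))
q=np.array([onplane('wrist',u,.034,k) for u in [(366,2),(460,72),(411,134),(318,71)]]);print('kit',q.round(3),q.mean(0))
d=np.array([onplane('wrist',u,.108,k) for u in [(296,0)]]);print('gauze',d)
print('dropper tip ring',onplane('wrist',(150,164),.06,k))
p=[.596,.392,1.123]
for n,P in dict(tabtip=(-.137,0,.059),wing0=(-.0735-.016*.9,0,.133-.0076+.009),cor_m=(-.095,-.085,.072),cor_p=(-.095,.085,.072),cslope=(-.013,-.085,.11)).items(): print(n,proj('wrist',W(p,P),k).round(0))
```

```text
pack [[0.52  0.217 0.075]
 [0.534 0.171 0.075]
 [0.464 0.144 0.075]
 [0.445 0.193 0.075]] [0.4909 0.1811 0.075 ]
sizes [0.04850924 0.07527701 0.05226582]
long ang 0.33675505542299383 short -1.2379260302322816
kit [[ 0.696  0.142  0.034]
 [ 0.676 -0.004  0.034]
 [ 0.585  0.012  0.034]
 [ 0.605  0.16   0.034]] [0.64034426 0.07752845 0.034     ]
gauze [[0.64107475 0.21775214 0.108     ]]
dropper tip ring [0.41604827 0.30823792 0.06      ]
tabtip [[214.  85.]]
wing0 [[167.  37.]]
cor_m [[244.  -2.]]
cor_p [[135. 106.]]
cslope [[182. -95.]]
```

Request:
drive_tool([
  [[0.006,0.004,0],[0,0,2.5]],
  [[0.006,0.004,0],[0,0,2.2]],
  [[0.005,0.0025,0.02],[0,0,0]],
  [[0,0,0.04],[0,0,0]],
  [[0,0,0.04],[0,0,0]],
  [[0,0,0.04],[0,0,0]],
  [[0,0,0.04],[0,0,0]],
  [[0,0,0.03],[0,0,0]],
  [[0,0,0.02],[0,0,0]],
  [[0,0,0.02],[0,0,0]],
  [[0,0,0.013],[0,0,0]],
  [[0,0,0],[0,0,0]],
  [[0,0,0],[0,0,0]],
])

```text
time_s: 5.35
position: [0.4916, 0.1813, 0.0355]
tcp_rot: [0.986, 0.166, -0.001, 0.0]
force: [0.1, 0.2, -0.9]
finger_gap: 0.0879
gripper_force: 0.0
```

Request:
drive_tool([
  [[0,0,0],[0,0,0]],
  [[0,0,0],[0,0,0]],
  [[0,0,0],[0,0,0]],
  [[0,0,0],[0,0,0]],
  [[0,0,0],[0,0,0]],
  [[0,0,0],[0,0,0]],
  [[0,0,0],[0,0,0]],
  [[0,0,0],[0,0,0]],
], hand=1, newtons=15)

```text
time_s: 6.02
position: [0.4921, 0.1817, 0.0363]
tcp_rot: [0.986, 0.166, 0.0, -0.0]
force: [-2.1, 0.1, 4.7]
finger_gap: 0.052
gripper_force: 15.0
```

Request:
drive_tool([
  [[0,0,-0.02],[0,0,0]],
  [[0,0,-0.03],[0,0,0]],
  [[0,0,-0.035],[0,0,0]],
  [[0,0,-0.035],[0,0,0]],
  [[0.01,0.015,0],[0,0,0]],
  [[0.017,0.025,0],[0,0,0]],
  [[0.017,0.025,0],[0,0,0]],
  [[0.017,0.025,0],[0,0,0]],
  [[0.017,0.025,0],[0,0,0]],
  [[0.014,0.02,0],[0,0,0]],
  [[0.01,0.0145,0],[0,0,0]],
  [[0,0,0.01],[0,0,0]],
  [[0,0,0.02],[0,0,0]],
  [[0,0,0.02],[0,0,0]],
  [[0,0,0.015],[0,0,0]],
  [[0,0,0.01],[0,0,0]],
  [[0,0,0.005],[0,0,0]],
  [[0,0,0.003],[0,0,0]],
  [[0,0,0],[0,0,0]],
  [[0,0,0],[0,0,0]],
])

```text
time_s: 7.68
position: [0.6375, 0.0737, 0.0735]
tcp_rot: [0.986, 0.166, 0.001, 0.0]
force: [-0.4, 0.4, -1.6]
finger_gap: 0.0521
gripper_force: 15.0
```

Request:
drive_tool([
  [[0,0,0.0015],[0,0,0]],
  [[0,0,0.001],[0,0,0]],
  [[0,0,0.001],[0,0,0]],
  [[0,0,0],[0,0,0]],
  [[0,0,0],[0,0,0]],
])

```text
time_s: 8.1
position: [0.6377, 0.0735, 0.0703]
tcp_rot: [0.986, 0.166, 0.001, 0.0]
force: [-0.1, -0.8, 3.2]
finger_gap: 0.0517
gripper_force: 15.0
```

Request:
drive_tool([
  [[0,0,0],[0,0,0]],
  [[0,0,0],[0,0,0]],
  [[0,0,0],[0,0,0]],
  [[0,0,0],[0,0,0]],
  [[0,0,0],[0,0,0]],
  [[0,0,0],[0,0,0]],
  [[0,0,0],[0,0,0]],
  [[0,0,0],[0,0,0]],
  [[0,0,-0.02],[0,0,0]],
  [[0,0,-0.03],[0,0,0]],
  [[0,0,-0.04],[0,0,0]],
  [[0,0,-0.04],[0,0,0]],
  [[0,0,-0.04],[0,0,0]],
  [[0,0,-0.03],[0,0,0]],
], hand=-1)

```text
time_s: 9.27
position: [0.6379, 0.0736, 0.2734]
tcp_rot: [0.986, 0.166, 0.002, 0.0]
force: [1.1, 0.4, 0.4]
finger_gap: 0.0881
gripper_force: 0.0
```

```bash
cat >> wl.py <<'E'
from scipy.linalg import logm,expm
CASE=np.array([.596,.392,1.123])
def pose(s):
    T=np.eye(4);T[:3,:3]=R.from_quat(s['tcp_rot']).as_matrix();T[:3,3]=s['position'];return T
def target(loc,tilt,turn=0,p=None):
    """TCP pose: loc in case frame; tool z tilted toward case +x; y along -case y, turned by turn about out axis"""
    p=CASE if p is None else p
    c=np.array([np.cos(p[2]),np.sin(p[2]),0]);cy=np.array([-c[1],c[0],0]);z=np.sin(tilt)*c-np.cos(tilt)*np.array([0,0,1.])
    Rm=R.from_rotvec(-turn*z).as_matrix()@np.c_[np.cross(-cy,z),-cy,z]
    T=np.eye(4);T[:3,:3]=Rm;T[:3,3]=W(p,loc)[0];return T
def lockpt(out,along=0,across=0,a=np.radians(25)):
    return np.array([-.054+along*np.cos(a)-out*np.sin(a),across,.091+along*np.sin(a)+out*np.cos(a)])
def rows(T,n,s=None):
    rel=np.linalg.inv(pose(s or state()))@T
    r=expm(np.real(logm(rel))/n)
    print('rel',rel[:3,3].round(4),np.degrees(R.from_matrix(rel[:3,:3]).as_rotvec()).round(2))
    print(n,'rows',r[:3,3].round(4).tolist(),np.degrees(R.from_matrix(r[:3,:3]).as_rotvec()).round(2).tolist())
E
python3 - <<'E'
from wl import *
rows(target(lockpt(.176),np.radians(25)),11)
print(lockpt(.176),target(lockpt(.176),np.radians(25))[:3,3])
E
```

```text
rel [-0.026  -0.2234  0.0226] [ 10.02  23.49 -44.51]
11 rows [0.0045, -0.0202, 0.0036] [0.91, 2.14, -4.05]
[-0.12838081  0.          0.25051017] [0.54041365 0.27627709 0.25051017]
```

Request:
drive_tool([
  [[0.0045,-0.0202,0.0036],[0.91,2.14,-4.05]],
  [[0.0045,-0.0202,0.0036],[0.91,2.14,-4.05]],
  [[0.0045,-0.0202,0.0036],[0.91,2.14,-4.05]],
  [[0.0045,-0.0202,0.0036],[0.91,2.14,-4.05]],
  [[0.0045,-0.0202,0.0036],[0.91,2.14,-4.05]],
  [[0.0045,-0.0202,0.0036],[0.91,2.14,-4.05]],
  [[0.0045,-0.0202,0.0036],[0.91,2.14,-4.05]],
  [[0.0045,-0.0202,0.0036],[0.91,2.14,-4.05]],
  [[0.0045,-0.0202,0.0036],[0.91,2.14,-4.05]],
  [[0.0045,-0.0202,0.0036],[0.91,2.14,-4.05]],
  [[0.0045,-0.0202,0.0036],[0.91,2.14,-4.05]],
  [[0,0,0],[0,0,0]],
  [[0,0,0],[0,0,0]],
])

```text
time_s: 10.35
position: [0.5391, 0.2759, 0.2467]
tcp_rot: [0.827, 0.52, 0.181, -0.116]
force: [0.6, -1.4, 0.5]
finger_gap: 0.088
gripper_force: 0.0
```

Run:
```python
from wl import *
import pickle
s,k,im=shot('w2'); pickle.dump(k,open('w2.pkl','wb'))
im=viewer.read_camera('side');cv2.imwrite('pics/s2.png',cv2.cvtColor(im,cv2.COLOR_RGB2BGR))
print(s['position'],s['joints'].round(2))
rows(target(lockpt(.176),np.radians(25)),1,s)
for n,P in dict(wing=lockpt(.056),wing_a=lockpt(.056,.018,0),wing_b=lockpt(.056,-.018,0),tabtip=(-.137,0,.059),cor_m=(-.095,-.085,.072),cor_p=(-.095,.085,.072)).items(): print(n,proj('wrist',W(CASE,P),k).round(0))
```

```text
[0.5390601  0.27588453 0.24672161] [ 0.25 -0.05  2.    0.41  0.95  0.5 ]
rel [ 0.0024  0.001  -0.003 ] [-0.17  0.13 -0.08]
1 rows [0.0024, 0.001, -0.003] [-0.17, 0.13, -0.08]
wing [[258. 186.]]
wing_a [[258. 166.]]
wing_b [[258. 205.]]
tabtip [[258. 251.]]
cor_m [[335. 213.]]
cor_p [[181. 213.]]
```

View pics/w2.png

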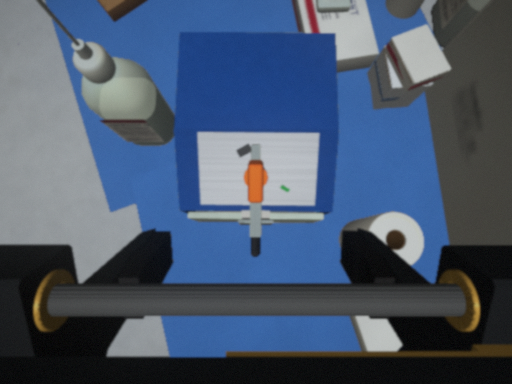

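The wrist picture shows the case square on: front corners at (179,211) and (336,211), rear top corners at (180,33) and (335,35). The wing is centred at (255.5,183) and the tab tip is at (255,254). I'll refine the case pose from these.

Run:
```python
from wl import *
import pickle
k=pickle.load(open('w2.pkl','rb'))
obs=[((179,211),(-.095,.085,.072)),((336,211),(-.095,-.085,.072)),((180,33),(.095,.085,.11)),((335,35),(.095,-.085,.11)),((255.5,160),lockpt(.056,.018)),((255.5,204),lockpt(.056,-.018)),((255,254),(-.137,0,.055))]
f=lambda p:np.concatenate([(proj('wrist',W(p,l),k)-u).ravel() for u,l in obs])
r=least_squares(f,CASE,loss='soft_l1');p=r.x;print(p,f(p).reshape(-1,2).round(1).tolist())
q=onplane('wrist',(397,240),.108,k);print('gauze top',q,'local',np.linalg.inv(np.array([[np.cos(p[2]),-np.sin(p[2])],[np.sin(p[2]),np.cos(p[2])]]))@(q[:2]-p[:2]))
rows(target(lockpt(.028),np.radians(25),p=p),8)
```

```text
[0.59509763 0.39352066 1.11396714] [[0.1, 0.2], [-3.1, 1.5], [-1.3, -0.4], [1.1, -1.6], [0.3, 4.6], [0.0, -0.1], [0.6, -3.9]]
gauze top [0.66341635 0.22083741 0.108     ] local [-0.12483986 -0.13748442]
rel [ 0.0027 -0.0023  0.146 ] [-0.3   0.08  0.38]
8 rows [0.0003, -0.0003, 0.0182] [-0.04, 0.01, 0.05]
```

Request:
drive_tool([
  [[0.0013,-0.0012,0.01],[-0.3,0,0.4]],
  [[0.0014,-0.0011,0.025],[0,0,0]],
  [[0,0,0.03],[0,0,0]],
  [[0,0,0.03],[0,0,0]],
  [[0,0,0.02],[0,0,0]],
  [[0,0,0.015],[0,0,0]],
  [[0,0,0.012],[0,0,0]],
  [[0,0,0],[0,0,0]],
  [[0,0,0],[0,0,0]],
  [[0,0,0],[0,0,0]],
])

```text
time_s: 11.28
position: [0.5658, 0.3331, 0.1203]
tcp_rot: [0.829, 0.516, 0.183, -0.114]
force: [0.7, 0.3, 0.9]
finger_gap: 0.088
gripper_force: 0.0
```

Run:
```python
from wl import *
s,k,im=shot('w3'); print(s['joints'].round(2),s['force'].round(1))
p=np.array([.5951,.3935,1.114]); rows(target(lockpt(.031),np.radians(25),p=p),1,s)
a=viewer.read_camera('side');o=viewer.outline_of('wrist','pull_grip')
if o: 
    v,u=np.nonzero(o[0]['mask']);print('wing mask',o[0]['bbox'],u.mean(),v.mean(),o[0]['confidence'])
print('pred',proj('wrist',W(p,lockpt(.056)),k),proj('wrist',W(p,lockpt(.056,-.018)),k))
cv2.imwrite('pics/c3.png',cv2.cvtColor(np.hstack([cv2.resize(im[60:310,130:390],(416,400)),cv2.resize(a[120:280,150:310],(384,400))]),cv2.COLOR_RGB2BGR))
```

```text
[0.34 0.16 2.03 0.48 0.69 0.46] [0.7 0.3 0.9]
rel [-0.0005 -0.0003  0.0011] [-0.02  0.02  0.03]
1 rows [-0.0005, -0.0003, 0.0011] [-0.02, 0.02, 0.03]
wing mask [232.4, 181.8, 278.0, 284.3] 255.4206349206349 238.53450655624567 0.71
pred [[255.91147152 270.56677252]] [[255.91831591 305.19673539]]
```

View pics/c3.png

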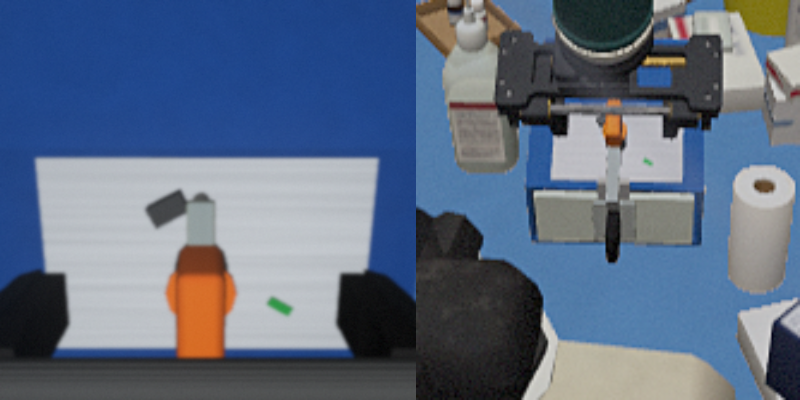

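The wing sits centred between the open fingers. Closing now.

Request:
drive_tool([
  [[0,0,0],[0,0,0]],
  [[0,0,0],[0,0,0]],
  [[0,0,0],[0,0,0]],
  [[0,0,0],[0,0,0]],
  [[0,0,0],[0,0,0]],
  [[0,0,0],[0,0,0]],
  [[0,0,0],[0,0,0]],
  [[0,0,0],[0,0,0]],
  [[0,0,0],[0,0,0]],
  [[0,0,0],[0,0,0]],
], hand=1, newtons=30)

```text
time_s: 12.27
position: [0.5649, 0.3331, 0.1194]
tcp_rot: [0.829, 0.517, 0.183, -0.115]
force: [0.8, -0.0, 0.4]
finger_gap: 0.0236
gripper_force: 0.0
```

Request:
drive_tool([
  [[0,0,-0.002],[0,0,0]],
  [[0,0,-0.003],[0,0,0]],
  [[0,0,-0.003],[0,0,0]],
  [[0,0,-0.003],[0,0,0]],
  [[0,0,0],[0,0,0]],
  [[0,0,0],[0,0,0]],
  [[0,0,0],[0,0,0]],
])

```text
time_s: 12.85
position: [0.5628, 0.3287, 0.129]
tcp_rot: [0.829, 0.517, 0.183, -0.115]
force: [2.4, 1.4, -6.0]
finger_gap: 0.0136
gripper_force: 30.0
```

Request:
drive_tool([
  [[0,0,-0.001],[0,0,0]],
  [[0,0,-0.001],[0,0,0]],
  [[0,0,0],[0,0,0]],
  [[0,0,0],[0,0,0]],
  [[0,0,0],[0,0,0]],
])

```text
time_s: 13.27
position: [0.5624, 0.328, 0.1309]
tcp_rot: [0.829, 0.517, 0.183, -0.115]
force: [3.8, 0.7, -6.8]
finger_gap: 0.0137
gripper_force: 30.0
```

Run:
```python
from wl import *
s=state();p=np.array([.5951,.3935,1.114]);z=pose(s)[:3,:3].T
print('tool force',z@s['force'],'torque',z@s['ft_torque']); rows(target(lockpt(.031),np.radians(25),p=p),1,s)
a=viewer.read_camera('side');cv2.imwrite('pics/s4.png',cv2.cvtColor(a,cv2.COLOR_RGB2BGR))
o=viewer.outline_of('side','latch_hook')
if o:print(o[0]['bbox'],o[0]['confidence'])
```

```text
tool force [-0.79171936  3.1357279   7.16161862] torque [-0.51132058 -0.39959289 -0.03052743]
rel [0.0006 0.0005 0.0133] [-0.09  0.1   0.03]
1 rows [0.0006, 0.0005, 0.0133] [-0.09, 0.1, 0.03]
[229.8, 161.0, 238.6, 202.8] 0.53
```

Request:
drive_tool([
  [[0,0,0],[0,0,-2]],
  [[0,0,0],[0,0,-4]],
  [[0,0,0],[0,0,-4]],
  [[0,0,0],[0,0,-4]],
  [[0,0,0],[0,0,-4]],
  [[0,0,0],[0,0,0]],
  [[0,0,0],[0,0,0]],
])

```text
time_s: 13.95
position: [0.5627, 0.3279, 0.1311]
tcp_rot: [0.738, 0.639, 0.198, -0.085]
force: [2.4, -0.3, -6.5]
finger_gap: 0.0137
gripper_force: 30.0
```

Run:
```python
from wl import *
s=state();p=np.array([.5951,.3935,1.114]);z=pose(s)[:3,:3].T
print('tool force',z@s['force'],'torque',z@s['ft_torque'],s['joints'].round(2)); rows(target(lockpt(.044),np.radians(25),np.radians(18),p=p),1,s)
```

```text
tool force [-2.62461357  1.53175342  6.20531599] torque [-0.53550519 -0.72125276 -0.03726852] [0.33 0.14 2.03 0.47 0.71 0.16]
rel [0.0004 0.0002 0.0005] [-0.08  0.06 -0.07]
1 rows [0.0004, 0.0002, 0.0005] [-0.08, 0.06, -0.07]
```

Request:
drive_tool([
  [[0,0,0],[0,0,-4]],
  [[0,0,0],[0,0,-4.2]],
  [[0,0,0],[0,0,-4.2]],
  [[0,0,0],[0,0,-4.2]],
  [[0,0,0],[0,0,-4.2]],
  [[0,0,0],[0,0,-4.2]],
  [[0,0,0],[0,0,-4.2]],
  [[0,0,0],[0,0,-4.2]],
  [[0,0,0],[0,0,-4.2]],
  [[0,0,0],[0,0,-3]],
  [[0,0,0],[0,0,-1.3]],
  [[0,0,0],[0,0,0]],
  [[0,0,0],[0,0,0]],
])

```text
time_s: 15.03
position: [0.5634, 0.3279, 0.1315]
tcp_rot: [0.461, 0.861, 0.216, -0.007]
force: [5.7, 0.6, -7.3]
finger_gap: 0.0142
gripper_force: 30.0
```

Run:
```python
from wl import *
s=state();p=np.array([.5951,.3935,1.114]);z=pose(s)[:3,:3].T
print('tool force',z@s['force'],'torque',z@s['ft_torque'],s['joints'].round(2)); rows(target(lockpt(.044),np.radians(25),np.radians(60),p=p),1,s)
```

```text
tool force [-4.33089066  2.14013307  7.88898658] torque [-0.06191754 -1.08208499 -0.10349456] [ 0.33  0.14  2.03  0.47  0.71 -0.57]
rel [ 0.0004 -0.0002  0.0007] [-0.03  0.03 -0.16]
1 rows [0.0004, -0.0002, 0.0007] [-0.03, 0.03, -0.16]
```

Request:
drive_tool([
  [[0,0,0.003],[0,0,0]],
  [[0,0,0.003],[0,0,0]],
  [[0,0,0.003],[0,0,0]],
  [[0,0,0.002],[0,0,0]],
  [[0,0,0],[0,0,0]],
  [[0,0,0],[0,0,0]],
])

```text
time_s: 15.53
position: [0.5654, 0.3319, 0.1222]
tcp_rot: [0.46, 0.861, 0.216, -0.007]
force: [2.3, -5.1, -1.2]
finger_gap: 0.0136
gripper_force: 30.0
```

Request:
drive_tool([
  [[0,0,0],[0,0,0]],
  [[0,0,0],[0,0,0]],
  [[0,0,0],[0,0,0]],
  [[0,0,0],[0,0,0]],
  [[0,0,0],[0,0,0]],
  [[0,0,0],[0,0,0]],
  [[0,0,0],[0,0,0]],
  [[0,0,0],[0,0,0]],
  [[0,0,-0.01],[0,0,0]],
  [[0,0,-0.03],[0,0,0]],
  [[0,0,-0.03],[0,0,0]],
  [[0,0,-0.03],[0,0,0]],
  [[0,0,-0.03],[0,0,0]],
  [[0,0,0],[0,0,0]],
  [[0,0,0],[0,0,0]],
], hand=-1)

```text
time_s: 16.78
position: [0.5419, 0.2828, 0.2426]
tcp_rot: [0.46, 0.861, 0.218, -0.006]
force: [-0.7, -0.2, 0.4]
finger_gap: 0.0881
gripper_force: 0.0
```

Run:
```python
from wl import *
s,k,im=shot('w5'); p=np.array([.5951,.3935,1.114])
a=viewer.read_camera('side')
print(proj('side',W(p,lockpt(.022,-.0315,-.0546))), proj('wrist',W(p,lockpt(.056)),k))
cv2.imwrite('pics/c5.png',cv2.cvtColor(np.hstack([cv2.resize(im,(480,360)),cv2.resize(a[130:250,180:290],(320,360))]),cv2.COLOR_RGB2BGR))
rows(target(lockpt(.16),np.radians(15),p=p),12,s)
```

```text
[[256.40134123 185.92953542]] [[253.59838274 190.57056787]]
rel [ 0.0001 -0.0021  0.0065] [ 5.45 -9.11 59.81]
12 rows [-0.0, -0.0001, 0.0005] [0.45, -0.76, 4.98]
```

View pics/c5.png

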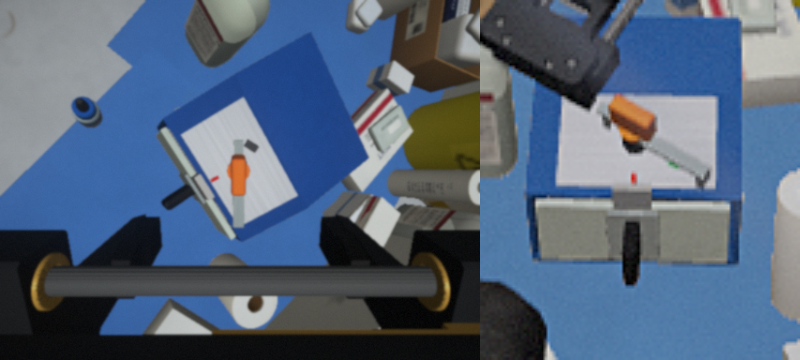

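The wing and arm now point to the green mark with the arm tip at side px ~(257,188), which matches the seated prediction of (256,186). Next is the drawer tab.

Run:
```python
from wl import *
p=np.array([.5951,.3935,1.114]);a=np.radians(15)
T=target((-.161,0,.175),a,p=p);print(T[:3,3]);rows(T,12)
```

```text
[0.5240869 0.2490073 0.175    ]
rel [-0.031  -0.0522  0.0419] [ 5.07 -9.03 59.77]
12 rows [-0.0042, -0.0027, 0.0039] [0.42, -0.75, 4.98]
```

Request:
drive_tool([
  [[-0.0042,-0.0027,0.0039],[0.42,-0.75,4.98]],
  [[-0.0042,-0.0027,0.0039],[0.42,-0.75,4.98]],
  [[-0.0042,-0.0027,0.0039],[0.42,-0.75,4.98]],
  [[-0.0042,-0.0027,0.0039],[0.42,-0.75,4.98]],
  [[-0.0042,-0.0027,0.0039],[0.42,-0.75,4.98]],
  [[-0.0042,-0.0027,0.0039],[0.42,-0.75,4.98]],
  [[-0.0042,-0.0027,0.0039],[0.42,-0.75,4.98]],
  [[-0.0042,-0.0027,0.0039],[0.42,-0.75,4.98]],
  [[-0.0042,-0.0027,0.0039],[0.42,-0.75,4.98]],
  [[-0.0042,-0.0027,0.0039],[0.42,-0.75,4.98]],
  [[-0.0042,-0.0027,0.0039],[0.42,-0.75,4.98]],
  [[-0.0042,-0.0027,0.0039],[0.42,-0.75,4.98]],
  [[0,0,0],[0,0,0]],
  [[0,0,0],[0,0,0]],
  [[0,0,0],[0,0,0]],
])

```text
time_s: 18.13
position: [0.524, 0.2496, 0.1742]
tcp_rot: [0.841, 0.525, 0.111, -0.069]
force: [-0.3, -0.0, -0.4]
finger_gap: 0.088
gripper_force: 0.0
```

Run:
```python
from wl import *
s,k,im=shot('w6'); p=np.array([.5951,.3935,1.114]);a=np.radians(15)
print(s['joints'].round(2))
rows(target((-.161,0,.175),a,p=p),1,s);rows(target((-.122,0,.030),a,p=p),8,s)
for n,P in dict(tabtip=(-.137,0,.059),tabroot=(-.095,0,.059),lug=(-.095,0,.072),gauze=(-.125,-.137,.108)).items(): print(n,proj('wrist',W(p,P),k).round(0))
cv2.imwrite('pics/c6.png',cv2.cvtColor(im,cv2.COLOR_RGB2BGR))
```

```text
[0.29 0.02 2.03 0.24 0.93 0.61]
rel [-0.0002  0.0003 -0.0009] [-0.04 -0.02  0.14]
1 rows [-0.0002, 0.0003, -0.0009] [-0.04, -0.02, 0.14]
rel [-0.0002  0.0004  0.1493] [-0.04 -0.02  0.14]
8 rows [-0.0, 0.0, 0.0187] [-0.0, -0.0, 0.02]
tabtip [[257. 196.]]
tabroot [[257. 149.]]
lug [[257. 147.]]
gauze [[443. 182.]]
```

View pics/c6.png

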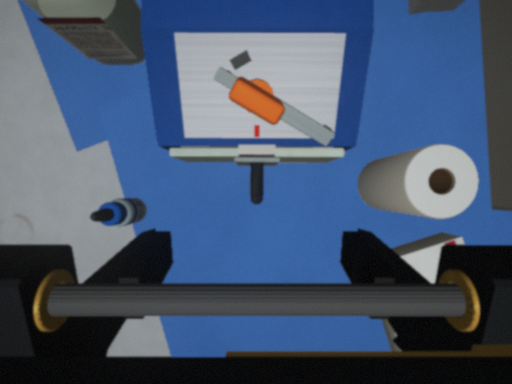

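The tab is at (257,160)–(257,200), centred between the fingers, with the gauze roll and dropper bottle clear on both sides. Descending.

Request:
drive_tool([
  [[-0.002,0,0.015],[0,0,0]],
  [[0,0,0.03],[0,0,0]],
  [[0,0,0.03],[0,0,0]],
  [[0,0,0.025],[0,0,0]],
  [[0,0,0.015],[0,0,0]],
  [[0,0,0.012],[0,0,0]],
  [[0,0,0.01],[0,0,0]],
  [[0,0,0.008],[0,0,0]],
  [[0,0,0.004],[0,0,0]],
  [[0,0,0],[0,0,0]],
  [[0,0,0],[0,0,0]],
])

```text
time_s: 19.1
position: [0.5413, 0.2826, 0.0315]
tcp_rot: [0.841, 0.524, 0.112, -0.069]
force: [0.0, 0.8, 0.1]
finger_gap: 0.0884
gripper_force: 0.0
```

Request:
drive_tool([
  [[0,0,0],[0,0,0]],
  [[0,0,0],[0,0,0]],
  [[0,0,0],[0,0,0]],
  [[0,0,0],[0,0,0]],
  [[0,0,0],[0,0,0]],
  [[0,0,0],[0,0,0]],
  [[0,0,0],[0,0,0]],
  [[0,0,0],[0,0,0]],
  [[0,0,0],[0,0,0]],
  [[0,0,0],[0,0,0]],
  [[0,0,0],[0,0,0]],
  [[0,0,0],[0,0,0]],
  [[0,0,0],[0,0,0]],
  [[0,0,0],[0,0,0]],
  [[0,0,0],[0,0,0]],
], hand=1, newtons=25)

```text
time_s: 20.35
position: [0.5403, 0.2826, 0.0308]
tcp_rot: [0.841, 0.524, 0.111, -0.069]
force: [-3.0, 2.0, 1.6]
finger_gap: 0.0119
gripper_force: 25.0
```

Request:
drive_tool([
  [[-0.001,0,-0.0003],[0,0,0]],
  [[-0.0019,0,-0.0005],[0,0,0]],
  [[-0.0029,0,-0.0008],[0,0,0]],
  [[-0.0039,0,-0.001],[0,0,0]],
  [[-0.0039,0,-0.001],[0,0,0]],
  [[-0.0039,0,-0.001],[0,0,0]],
  [[-0.0039,0,-0.001],[0,0,0]],
  [[-0.0039,0,-0.001],[0,0,0]],
  [[-0.0039,0,-0.001],[0,0,0]],
  [[-0.0029,0,-0.0008],[0,0,0]],
  [[-0.0019,0,-0.0005],[0,0,0]],
  [[-0.001,0,-0.0003],[0,0,0]],
])

```text
time_s: 21.35
position: [0.5242, 0.2498, 0.0308]
tcp_rot: [0.841, 0.524, 0.111, -0.069]
force: [-3.2, 3.7, 2.4]
finger_gap: 0.0117
gripper_force: 25.0
```

Run:
```python
from wl import *
s=state();p=np.array([.5951,.3935,1.114]);z=pose(s)[:3,:3].T
print('tool force',z@s['force'],s['joints'].round(2));rows(target((-.124,0,.031),np.radians(15),p=p),1,s)
```

```text
tool force [ 2.4905649  -4.51463303 -1.83662334] [0.29 0.21 2.13 0.32 0.65 0.5 ]
rel [0.035  0.0003 0.0092] [-0.02 -0.07  0.  ]
1 rows [0.035, 0.0003, 0.0092] [-0.02, -0.07, 0.0]
```

Request:
drive_tool([
  [[-0.001,0,-0.0003],[0,0,0]],
  [[-0.0019,0,-0.0005],[0,0,0]],
  [[-0.0029,0,-0.0008],[0,0,0]],
  [[-0.0039,0,-0.001],[0,0,0]],
  [[-0.0039,0,-0.001],[0,0,0]],
  [[-0.0039,0,-0.001],[0,0,0]],
  [[-0.0039,0,-0.0011],[0,0,0]],
  [[-0.0039,0,-0.001],[0,0,0]],
  [[-0.0039,0,-0.0011],[0,0,0]],
  [[-0.0039,0,-0.001],[0,0,0]],
  [[-0.0039,0,-0.0011],[0,0,0]],
  [[-0.0039,0,-0.001],[0,0,0]],
  [[-0.0039,0,-0.0011],[0,0,0]],
  [[-0.0039,0,-0.001],[0,0,0]],
  [[-0.0039,0,-0.0011],[0,0,0]],
  [[-0.0039,0,-0.001],[0,0,0]],
  [[-0.0029,0,-0.0008],[0,0,0]],
  [[-0.0019,0,-0.0005],[0,0,0]],
  [[-0.001,0,-0.0003],[0,0,0]],
  [[-0.0005,0,-0.0002],[0,0,0]],
])

```text
time_s: 23.02
position: [0.4962, 0.1928, 0.0309]
tcp_rot: [0.842, 0.523, 0.112, -0.07]
force: [1.4, 15.5, -5.6]
finger_gap: 0.0119
gripper_force: 25.0
```

Run:
```python
from wl import *
s=state();p=np.array([.5951,.3935,1.114]);z=pose(s)[:3,:3].T
print('tool force',z@s['force'],s['joints'].round(2));rows(target((-.124,0,.031),np.radians(15),p=p),1,s)
```

```text
tool force [12.58463734 -5.57281022  9.24380109] [0.19 0.14 2.22 0.35 0.66 0.38]
rel [0.0963 0.0001 0.0261] [ 0.   -0.21 -0.08]
1 rows [0.0963, 0.0001, 0.0261] [0.0, -0.21, -0.08]
```

Request:
drive_tool([
  [[0.001,0,0.0003],[0,0,0]],
  [[0,0,0],[0,0,0]],
  [[0,0,0],[0,0,0]],
  [[0,0,0],[0,0,0]],
  [[0,0,0],[0,0,0]],
  [[0,0,0],[0,0,0]],
  [[0,0,0],[0,0,0]],
  [[0,0,0],[0,0,0]],
  [[0,0,0],[0,0,0]],
  [[0,0,0],[0,0,0]],
  [[0,0,-0.01],[0,0,0]],
  [[0,0,-0.02],[0,0,0]],
  [[0,0,-0.03],[0,0,0]],
  [[0.005,0,-0.03],[0,0,0]],
  [[0.01,0,-0.03],[0,0,0]],
  [[0.01,0,-0.03],[0,0,0]],
  [[0,0,0],[0,0,0]],
  [[0,0,0],[0,0,0]],
], hand=-1)

```text
time_s: 24.52
position: [0.492, 0.1794, 0.1857]
tcp_rot: [0.841, 0.524, 0.115, -0.068]
force: [0.0, 0.8, -1.4]
finger_gap: 0.0882
gripper_force: 0.0
```

Run:
```python
from wl import *
s,k,im=shot('w7'); print(s['force'])
p=np.array([.5951,.3935,1.114])
a=viewer.read_camera('side');b=viewer.read_camera('scene')
print('tab tip drawn',proj('wrist',W(p,(-.237,0,.059)),k),proj('side',W(p,(-.237,0,.059))),'front edge',proj('wrist',W(p,[(-.195,.07,.07),(-.195,-.07,.07)]),k))
cv2.imwrite('pics/c7.png',cv2.cvtColor(np.vstack([np.hstack([cv2.resize(im,(400,300)),cv2.resize(a[100:330,130:370],(400,300))]),cv2.resize(b[140:320,150:390],(800,300))]),cv2.COLOR_RGB2BGR))
```

```text
[ 0.04952134  0.78239105 -1.3736537 ]
tab tip drawn [[253.67286098 220.96013165]] [[228.11675682 246.815083  ]] front edge [[175.72679274 175.48738155]
 [331.35004557 175.55953639]]
```

View pics/c7.png

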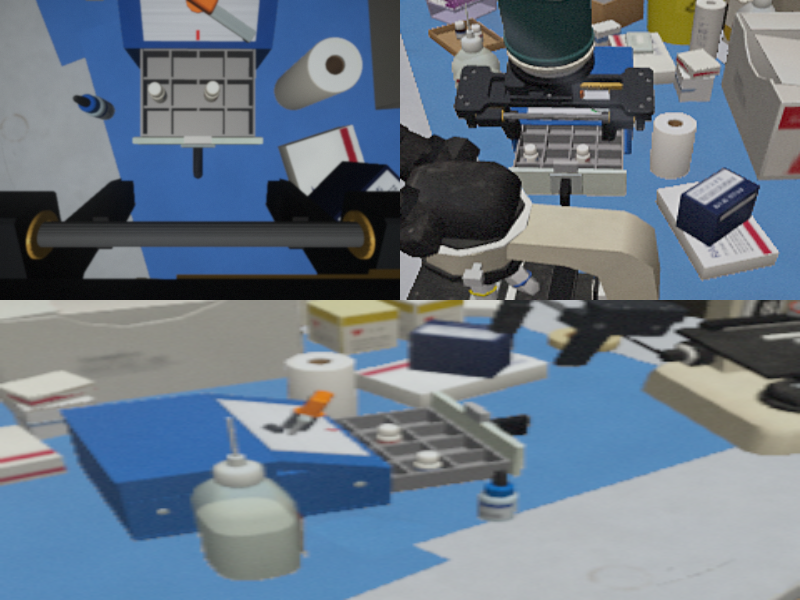

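The drawer is fully out: tab tip at wrist px ~(253,225), against (254,221) predicted at the stop. Both vials are standing, the pack is upright on the kit box and the bystanders are in place.

```bash
python3 -c "
from rig import workorder
print(workorder.finish_job())"
```

```text
the job is handed in; nothing more can be done
None
```

The job is handed in and no verdict came back; in the last pictures the pack stands on the kit box, the lock is in the green notch, the drawer is out to its stop, both vials are standing, and the bottles and roll are in place.

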